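Clamp a countersink bit and inspect it through the loupe

TASK

Clamp the countersink bit by turning the chuck's sleeve clockwise (seen from above) until it stops and all three jaws grip the bit. Then take the loupe by its handle from its wooden rest and hold it level, its lens centred over the bit's tip and at the height marked by the pointer on the gauge post, touching neither the bit nor the chuck with it. Finish holding the loupe still there, with the bit still clamped; leave the pointer as it is set and do not disturb the things lying around.

Things in the scene. Friction and masses are not known exactly. Their poses are not given: they have to be found in the camera images.
- chuck: steel bench chuck and focus gauge on one base plate 200x80x12 mm, fixed to the bench. Origin on the bench top under the chuck's upright axis; z up, x points from the chuck to the gauge post. The plate runs from x = -50 to +150 mm. The chuck has a fixed foot 60 mm across up to 20 mm above the bench, then the turning sleeve. The gauge post is a bar 10 mm thick at x = 120 mm, 177 mm high, with a sliding collar 20 mm across.
- sleeve_grip (a point): point on the chuck's axis half-way up the gripping part of the turning sleeve, 40 mm above the bench. The sleeve is a round knurled steel ring 45 mm across, from 27 to 60 mm above the bench (its top 7 mm taper to 39 mm across); the jaws reach 66 mm and the bit's tip 82 mm above the bench on the same axis. Gripped across its diameter from above in any direction.
- sleeve (a joint): turn of the sleeve, rad: 0 fully open, grows clockwise seen from above, hard stop at 1.2; starts between 0 and 0.25. The jaws meet the bit at about 1.0 and press on it up to the stop. Turns against a friction of about 0.12 N m (a little more once the jaws press) and stays where it is left.
- jaw_1: one of three steel jaws, 7 mm wide, that stand at 120 degrees round the bit inside the sleeve's mouth; origin on the chuck's axis 42 mm above the bench. All three move in together by 3 mm per rad of the sleeve; they are driven by the sleeve only.
- jaw_2: the second jaw, as jaw_1
- jaw_3: the third jaw, as jaw_1
- bit: loose steel countersink bit, 62 mm long, shank 10 mm, head 15 mm across, standing tip up in the chuck's bore. Origin at its foot on its axis, z toward its tip.
- bit_tip (a point): the bit's tip, its upper end (82 mm above the bench)
- focus_mark (a point): free end of the small aluminium pointer (3 mm thick, mid-thickness) on the collar of the gauge post, pointing at the chuck, 20 mm from the post's axis and 100 mm from the chuck's axis: its height is the height at which the lens's centre must be held. Set between 118 and 160 mm above the bench, differently each time; the collar is clamped stiffly (slips at about 12 N).
- loupe: the loupe (a round lens in a black ring 60 mm across and 10 mm thick, with a straight black handle 18 mm wide and 16 mm thick), 90 g or so. Origin under the lens's centre at the underside; z up when it lies, the handle points along -x, from x = -40 to -136 mm with a steel knob to -139 mm. Its underside is flat.
- lens (a point): centre of the lens, 5 mm above the loupe's underside
- loupe_grip (a point): centre of the loupe's handle where it is gripped across its 18 mm width: 75 mm from the lens's centre, half-way up the handle (8 mm above the underside), near the loupe's balance point. Here the handle hangs free between the rest's supports for 30 mm to either side.
- rest: wooden rest fixed to the bench on which the loupe lies: board 190x72x10 mm with a round pedestal 58 mm across under the lens and a block 14x30 mm under the handle's tail (x = -118 to -132 mm), both 30 mm high. Origin on the bench under the lens's centre, x as the loupe's. The loupe just lies on it, free to be lifted.
- bearing: bystander: loose steel ball bearing 52 mm across, 15 mm high; leave alone. Origin at its underside.
- tin: bystander: loose green tin 46x71x23 mm; leave alone. Origin at its underside.
- flashlight: bystander: loose black and orange torch 35x129x36 mm, lying; leave alone. Origin at its underside.
Things that resemble listed ones, but are neither listed nor needed, are in the scene too. There is more than one size of the loupe; the job needs the larger.

How it is judged:
By the outcome, as a careful person would: the job done as asked, in the order asked, and still so for the second after the job is handed in, while the arm keeps its last pose, push and grip.
It also fails if it takes over 51 s, if anything falls off the work surface, if the arm or the gripper's body presses on something with over 40 N, if the wrist force passes 120 N, or if a joint passes its speed limit or range.

ROBOT

A 6-joint arm with a two-finger parallel gripper is mounted at the origin on a cart in front of the work surface, level with it; the furniture and walls round the work are solid. World frame = base frame: x ahead of the robot, y to its left, z up, the work surface at z = 0. Lengths are in m, angles in rad, forces in N, time in s.
With the tool pointing down it reaches from about 0.275 to 0.75 m from the base axis. Payload 10.2 kg.
Tool frame: the origin (TCP) lies midway between the tips of the shut fingers; the grasp point (between the pads) lies 19 mm behind it; z points along the fingers, y is the direction in which the jaws open and shut (so a half turn about z gives the same grasp; the last joint's range is limited). The gripper opens to 88 mm and grips with 3 to 60 N. Pads are 18 mm wide; open, the fingers measure 123 mm over their backs; the gripper's body (75 mm by 187 mm) begins 45 mm behind the grasp point.
Start: joints at [0.903, 0.313, 1.498, -0, 1.331, -0.223], TCP at [0.226, 0.474, 0.239] pointing down, gripper open.
Joint ranges: [-2.94, 2.94], [-0.97, 2.17], [0.19, 2.56], [-1.23, 4.37], [0.02, 3.11], [-2.88, 2.88]. Speed limits (rad/s): [2.39, 2.39, 3.01, 3.14, 3.14, 3.14].

INTERFACE

Orientations are given as a rotation vector (axis times angle).
In Python, from station import arm, snapshot, get_calibration, job, silhouettes, landmark_of gives the robot as it stands. The module is installed in compiled form; this text tells all that it offers.
- The arm moves only by the tool carry_out, never from a script. Its argument "increments" is a list that holds one entry, the list of rows, each a list of 7 numbers: the shift along the world's x, y, z in mm, then the turn, a rotation vector about the world's x, y, z in rad, then the opening, from 0 (shut) to 1 (fully open). In form: [[[dx, dy, dz, ax, ay, az, fingers], ...]]. A call has 1 to 10 rows; each row shifts and turns the commanded pose from where the row before left it; what a row does not reach is not made up. A row lasts 1/12 s, in which the tool goes at most 41.7 mm and 7.16 degrees, less where a joint would pass 70% of its speed; a pose out of reach is approached as far as the arm can. A call is refused whole if a number of a shift passes 41.7 or a number of a turn 0.125, either way. A call with a gripper value outside its range is refused whole. The fingers move at their own pace and stop on an object; the grip force is fixed at half the most. Time passes only in rows, so rows that do not move let the fingers close. It gives the time, the measured TCP pose, the force and the opening at its end, in the units of the state.
- arm.get_obs(): the state, without advancing time (a new reading comes with each control period).
- snapshot(name): name is "scene" or "top" or "wrist"; returns (picture, depth): 384x512x3 uint8, red, green, blue; 384x512 float32, m along the optical axis (not along the pixel's ray), 0 where there is no reading.
- get_calibration(name): a dict with "fov_y" (degrees; the focal length in pixels is half the picture's height over the tangent of half this angle, whatever the lens; pixels are square), "cx", "cy" (the principal point, pixels), "rvec" (rotation vector, rad) and "tvec" (3), from world to camera coordinates, as OpenCV has them. Camera axes: x right, y down, z forward; pixel columns grow to the right and rows downward; lengths in m; the calibration is good to about 2 mm. The wrist camera is an equidistant fisheye: a pixel r from the principal point sees the ray r / f radians off the axis. A picture is of the moment at which its call begins: read the wrist's pose just before it. get_calibration takes no time and is no camera call; for the wrist camera it gives the pose at the moment of the call.
- job.sign_off(): hands the job in, once; it reports no verdict.
Trained networks look in the newest picture that a camera, given by its name, has taken for a name from the list of things; names that differ only in an ending like _2 or _b are one class to them, and where a whole thing is asked for, a point or a joint stands for the part that bears it (a point fixed in the world has none). Each returns a list of dicts, best first, with "p" (0 to 1); they miss things now and then, are a little off and sometimes report something else, mostly with a low value. They report only what shows in the picture. A call takes as long as a camera call. They do not tell look-alikes from the thing itself.
- silhouettes(camera, thing): "mask" (384x512 bool, what is visible of it).
- landmark_of(camera, thing): "at" ([x, y, z] in m, in world coordinates, good to about 4 mm: a listed point, or the origin of a listed thing).
The state is a dict: "time_s": time; "joints": joint angles; "joint_vel": joint speeds; "effort": joint torques, N m; "tool_pos": TCP position; "orientation": TCP orientation; "force": force on the tool from outside, world axes, zero at the start; "ft_torque": the same for the moment, N m; "opening": opening from 0.0 (shut) to 1.0 (fully open).
Only numpy, scipy, OpenCV 4.12 (cv2) and the standard library are available. Lean on these libraries where they do the work, as an engineer would, in place of code of your own. Each camera call takes 0.05 s, during which the arm holds its last target. There are 200 camera calls.

## Working session

There is one attempt and no reset: what is moved stays moved. The work goes in short steps, Python scripts to look and compute and a tool call to move; the robot and the scene stay as the last step left them, time stands still between calls to the robot, and variables do not carry over. Pictures are saved under pics/ and viewed, about 8 in all and at most 12, crops included, and the job is handed in when it is done.

Besides the shell and the picture viewer there is one more tool, called after "Request:" as name(argument=value, ...), one argument or row to a line, values as JSON. carry_out: Moves the arm, as the interface text tells. Its arguments: {"type":"object","properties":{"increments":{"type":"array"}},"required":["increments"]}

```bash
mkdir -p pics
cat > h.py <<'E'
import numpy as np, cv2
from station import arm, snapshot, get_calibration, job, silhouettes, landmark_of
def save(im,n): cv2.imwrite('pics/'+n,im[:,:,::-1])
def backproj(cam,depth,mask,cal=None):
    c=cal or get_calibration(cam); f=192/np.tan(np.radians(c['fov_y'])/2)
    R=cv2.Rodrigues(np.array(c['rvec'],float))[0]; t=np.array(c['tvec'],float)
    v,u=np.nonzero(mask&(depth>0)); d=depth[v,u]
    x=(u-c['cx'])/f; y=(v-c['cy'])/f
    if cam=='wrist':
        r=np.hypot(x,y)+1e-12; k=np.tan(r)/r; x=x*k; y=y*k
    P=np.c_[x*d,y*d,d]
    return (P-t.ravel())@R
E
python3 - <<'E'
from h import *
o=arm.get_obs(); print({k:np.round(v,3) for k,v in o.items()})
ims=[]
for c in ('scene','top'):
    im,d=snapshot(c); ims.append(im); save(im,c+'0.png')
    for n in ('sleeve_grip','bit_tip','focus_mark','lens','loupe_grip','loupe','rest','chuck','bearing','tin','flashlight'):
        print(c,n,[(np.round(r['at'],3).tolist(),round(r['p'],2)) for r in landmark_of(c,n)][:4])
E
```

```text
{'time_s': np.float64(0.0), 'joints': array([ 0.903,  0.313,  1.498,  0.   ,  1.331, -0.223]), 'joint_vel': array([-0.001,  0.001,  0.001,  0.001, -0.   , -0.   ]), 'effort': array([ 0.0000e+00, -4.0221e+01, -2.5227e+01,  6.9000e-02,  3.5000e-02,
       -0.0000e+00]), 'tool_pos': array([0.226, 0.474, 0.238]), 'orientation': array([-6.930e-01, -3.064e+00,  2.000e-03]), 'force': array([-0.535,  0.796,  0.134]), 'ft_torque': array([ 0.004,  0.012, -0.014]), 'opening': np.float64(0.999)}
scene sleeve_grip [([0.444, -0.0, -0.0], 0.63), ([0.59, -0.191, 0.04], 0.6), ([0.683, -0.17, 0.141], 0.55)]
scene bit_tip [([0.59, -0.197, 0.081], 0.45)]
scene focus_mark [([0.686, -0.167, 0.144], 0.6)]
scene lens [([0.705, 0.044, 0.003], 0.78), ([0.589, -0.192, 0.037], 0.68), ([0.62, 0.215, 0.033], 0.61)]
scene loupe_grip [([0.549, 0.211, 0.043], 0.85)]
scene loupe [([0.624, 0.215, 0.03], 0.92), ([0.701, 0.042, -0.003], 0.77), ([0.443, -0.0, -0.0], 0.64)]
scene rest [([0.627, 0.215, -0.004], 0.72), ([0.588, -0.199, 0.038], 0.18)]
scene chuck [([0.592, -0.189, -0.001], 0.6)]
scene bearing [([0.442, 0.0, -0.001], 0.71)]
scene tin [([0.63, -0.386, -0.001], 0.8)]
scene flashlight [([0.565, 0.436, 0.002], 0.75)]
top sleeve_grip [([0.593, -0.193, 0.036], 0.46)]
top bit_tip [([0.588, -0.193, 0.081], 0.49)]
top focus_mark [([0.687, -0.17, 0.139], 0.45)]
top lens [([0.702, 0.044, 0.004], 0.65), ([0.62, 0.215, 0.033], 0.64), ([0.588, -0.197, 0.081], 0.51)]
top loupe_grip [([0.62, 0.213, -0.001], 0.72), ([0.684, 0.095, 0.006], 0.61)]
top loupe [([0.625, 0.214, 0.03], 0.89), ([0.705, 0.045, -0.002], 0.8), ([0.587, -0.198, 0.081], 0.36)]
top rest [([0.62, 0.212, -0.002], 0.79)]
top chuck [([0.593, -0.194, -0.002], 0.84)]
top bearing [([0.442, -0.002, -0.001], 0.64), ([0.588, -0.192, 0.022], 0.39)]
top tin [([0.633, -0.383, 0.001], 0.68)]
top flashlight [([0.567, 0.436, -0.0], 0.8), ([0.686, -0.168, 0.137], 0.24)]
```

View pics/scene0.png

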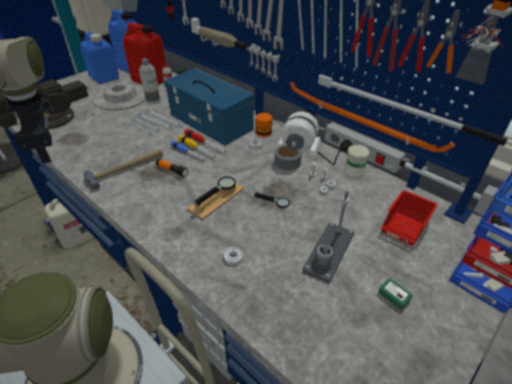

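View pics/top0.png

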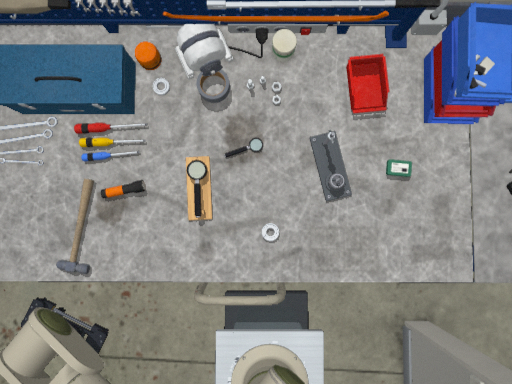

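Run:
```python
from h import *
from scipy.optimize import least_squares
print(arm.get_obs()['time_s'])
for cam in ('top','scene'):
    im,d=snapshot(cam)
    m=silhouettes(cam,'loupe')
    for r in m[:3]:
        P=backproj(cam,d,r['mask']); 
        print(cam,'loupe',round(r['p'],2),len(P),P.mean(0).round(3),P.min(0).round(3),P.max(0).round(3))
        if r is m[0]: np.save('l_'+cam,P)
    c=backproj(cam,d,d>0); np.save('c_'+cam,c)
    # sleeve/chuck cloud
    q=c[(np.hypot(c[:,0]-.59,c[:,1]+.194)<.05)]
    for lo,hi in ((.015,.025),(.03,.05),(.055,.064),(.064,.075),(.075,.09)):
        s=q[(q[:,2]>lo)&(q[:,2]<hi)]
        if len(s): print(cam,lo,len(s),s[:,:2].min(0).round(3),s[:,:2].max(0).round(3),s[:,2].max().round(4))
    q=c[(np.hypot(c[:,0]-.70,c[:,1]+.165)<.05)&(c[:,2]>.1)]
    h=np.histogram(q[:,2],np.arange(.1,.185,.004)); print(h[0])
    pm=q[(q[:,0]<.693)]
    print('pointer',len(pm),pm.min(0).round(4),pm.max(0).round(4),pm.mean(0).round(4))
    s=q[q[:,2]>.17]; print('posttop',len(s),s.mean(0).round(4) if len(s) else 0)
```

```text
1.2
top loupe 0.81 237 [0.695 0.071 0.007] [ 0.668  0.028 -0.003] [0.723 0.135 0.018]
top loupe 0.66 472 [0.595 0.216 0.04 ] [0.491 0.191 0.028] [0.652 0.243 0.052]
top 0.015 120 [ 0.545 -0.234] [ 0.626 -0.154] 0.0249
top 0.03 77 [ 0.57  -0.214] [ 0.614 -0.17 ] 0.0494
top 0.055 73 [ 0.572 -0.213] [ 0.613 -0.171] 0.0639
top 0.064 21 [ 0.583 -0.202] [ 0.609 -0.181] 0.075
top 0.075 9 [ 0.585 -0.195] [ 0.594 -0.186] 0.0837
[ 1  2  0  0  0  0  0  0  4  5 16 14  4  3  1  0  1  5  5  3  0]
pointer 3 [ 0.6896 -0.1689  0.1359] [ 0.6925 -0.1669  0.1416] [ 0.6908 -0.1682  0.1395]
posttop 12 [ 0.7078 -0.1635  0.1737]
scene loupe 0.61 387 [0.581 0.211 0.041] [0.483 0.185 0.   ] [0.651 0.266 0.052]
scene loupe 0.48 258 [0.693 0.069 0.008] [ 0.664  0.02  -0.001] [0.734 0.134 0.016]
scene 0.015 213 [ 0.541 -0.234] [ 0.637 -0.154] 0.0243
scene 0.03 97 [ 0.567 -0.218] [ 0.61  -0.175] 0.0498
scene 0.055 107 [ 0.569 -0.216] [ 0.613 -0.174] 0.0639
scene 0.064 23 [ 0.578 -0.205] [ 0.6   -0.178] 0.0746
scene 0.075 21 [ 0.583 -0.202] [ 0.594 -0.188] 0.0852
[ 5  5  2  3  6  5  3  2  0  6 14 20  9  3  5  5  4  4  6  6  0]
pointer 3 [ 0.6863 -0.1715  0.1424] [ 0.6922 -0.1697  0.1439] [ 0.6893 -0.1705  0.1431]
posttop 14 [ 0.7056 -0.1658  0.1755]
```

The scene view shows the chuck and gauge plate at about (322,255), with the larger loupe on its wooden rest at (217,195). A smaller look-alike loupe lies on the bench at (272,200). In the top view the chuck is at (337,181), the post at (331,135), and the large loupe's lens at (197,171) with its handle running down to (198,215). I'll go above the chuck with the jaws turned roughly across the post direction.

Request:
carry_out(
  increments=[
    [[18.2, -33.4, 0, 0, 0, -0.093, 1], [18.2, -33.4, 0, 0, 0, -0.093, 1], [18.2, -33.4, 0, 0, 0, -0.093, 1], [18.2, -33.4, 0, 0, 0, -0.093, 1], [18.2, -33.4, 0, 0, 0, -0.093, 1], [18.2, -33.4, 0, 0, 0, -0.093, 1], [18.2, -33.4, 0, 0, 0, -0.093, 1], [18.2, -33.4, 0, 0, 0, -0.093, 1], [18.2, -33.4, 0, 0, 0, -0.093, 1], [18.2, -33.4, 0, 0, 0, -0.093, 1]],
  ],
)

```text
time_s: 2.23
tool_pos: [0.4084, 0.1381, 0.239]
orientation: [1.999, 2.423, 0.001]
force: [1.2, 0.9, 0.3]
opening: 1.004
```

Request:
carry_out(
  increments=[
    [[18.2, -33.4, 0, 0, 0, -0.093, 1], [18.2, -33.4, 0, 0, 0, -0.093, 1], [18.2, -33.4, 0, 0, 0, -0.093, 1], [18.2, -33.4, 0, 0, 0, -0.093, 1], [18.2, -33.4, 0, 0, 0, -0.093, 1], [18.2, -33.4, 0, 0, 0, -0.093, 1], [18.2, -33.4, 0, 0, 0, -0.093, 1], [18.2, -33.4, 0, 0, 0, -0.093, 1], [18.2, -33.4, 0, 0, 0, -0.093, 1], [18.2, -33.4, 0, 0, 0, -0.093, 1]],
  ],
)

```text
time_s: 3.07
tool_pos: [0.5905, -0.1959, 0.2386]
orientation: [-2.874, -1.269, -0.0]
force: [1.7, 0.4, 1.2]
opening: 0.997
```

Request:
carry_out(
  increments=[
    [[0, 0, 0, 0, 0, 0, 1], [0, 0, 0, 0, 0, 0, 1]],
  ],
)

```text
time_s: 3.23
tool_pos: [0.59, -0.1954, 0.2376]
orientation: [-2.871, -1.273, 0.001]
force: [-0.1, 0.1, -0.1]
opening: 1.003
```

```bash
cat >> h.py <<'E'
from scipy.spatial.transform import Rotation as Rn
def state():
    o=arm.get_obs(); R=Rn.from_rotvec(o['orientation']).as_matrix()
    print('t',round(float(o['time_s']),2),'pos',(o['tool_pos']*1000).round(1),'jawyaw',np.degrees(np.arctan2(R[1,1],R[0,1])).round(1),'zax',R[:,2].round(3),'j',np.round(o['joints'],2),'F',np.round(o['force'],1),'M',np.round(o['ft_torque'],2),'op',round(float(o['opening']),3))
    return o
E
python3 - <<'E'
from h import *
state()
cal=get_calibration('wrist'); im,d=snapshot('wrist'); save(im,'w1.png')
for n in ('bit_tip','sleeve_grip','focus_mark'): print(n,[(np.round(r['at'],4).tolist(),round(r['p'],2)) for r in landmark_of('wrist',n)][:3])
c=backproj('wrist',d,d>0,cal)
q=c[(np.hypot(c[:,0]-.59,c[:,1]+.194)<.05)]
for lo,hi in ((.015,.025),(.03,.05),(.053,.064),(.064,.075),(.075,.09)):
    s=q[(q[:,2]>lo)&(q[:,2]<hi)]
    if len(s): print(lo,len(s),s[:,:2].min(0).round(4),s[:,:2].max(0).round(4),s[:,:2].mean(0).round(4),s[:,2].max().round(4))
q=c[(np.hypot(c[:,0]-.70,c[:,1]+.165)<.05)&(c[:,2]>.1)]; print(len(q),q.min(0).round(3),q.max(0).round(3))
E
```

```text
t 3.23 pos [ 590.  -195.4  237.6] jawyaw -42.2 zax [-0.001  0.001 -1.   ] j [-0.51  0.53  1.18  0.    1.43  0.23] F [-0.1  0.1 -0.1] M [-0.04  0.12 -0.03] op 1.003
bit_tip [([0.589, -0.1938, 0.0812], 0.47)]
sleeve_grip [([0.5892, -0.1922, 0.0414], 0.86)]
focus_mark [([0.6869, -0.168, 0.1425], 0.58)]
0.015 574 [ 0.5441 -0.2343] [ 0.6333 -0.1637] [ 0.5944 -0.1857] 0.0226
0.03 391 [ 0.5679 -0.2156] [ 0.6137 -0.1703] [ 0.5917 -0.1914] 0.0499
0.053 584 [ 0.5689 -0.2146] [ 0.6126 -0.1711] [ 0.5927 -0.1912] 0.0638
0.064 125 [ 0.5776 -0.2038] [ 0.6014 -0.1794] [ 0.5913 -0.192 ] 0.075
0.075 112 [ 0.5839 -0.2002] [ 0.5976 -0.1874] [ 0.591  -0.1927] 0.0818
744 [ 0.687 -0.173  0.1  ] [ 0.723 -0.154  0.179]
```

View pics/w1.png

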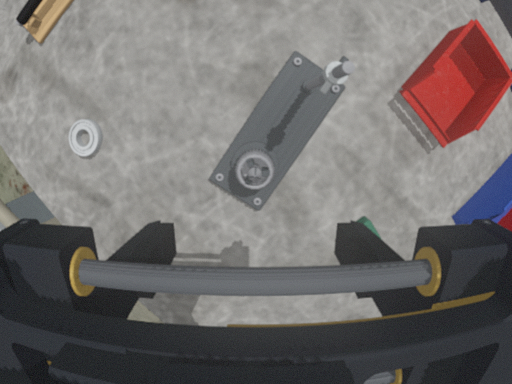

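The wrist view shows the chuck mouth and bit at about (254,170), and the post with its pointer at (338,72). The cloud puts the chuck axis at about (590.8, -193.0) mm, so I'll descend and grip the sleeve.

Request:
carry_out(
  increments=[
    [[0.8, 2.4, -30, 0, 0, 0, 1], [0, 0, -40, 0, 0, 0, 1], [0, 0, -40, 0, 0, 0, 1], [0, 0, -40, 0, 0, 0, 1], [0, 0, -30, 0, 0, 0, 1], [0, 0, -20, 0, 0, 0, 1], [0, 0, -10, 0, 0, 0, 1], [0, 0, 0, 0, 0, 0, 1]],
  ],
)

```text
time_s: 4.1
tool_pos: [0.5899, -0.1906, 0.0273]
orientation: [-2.868, -1.277, 0.003]
force: [-0.2, 0.2, 0.3]
opening: 1.001
```

Request:
carry_out(
  increments=[
    [[0, 0, 0, 0, 0, 0, 0], [0, 0, 0, 0, 0, 0, 0], [0, 0, 0, 0, 0, 0, 0], [0, 0, 0, 0, 0, 0, 0], [0, 0, 0, 0, 0, 0, 0], [0, 0, 0, 0, 0, 0, 0], [0, 0, 0, 0, 0, 0, 0], [0, 0, 0, 0, 0, 0, 0]],
  ],
)

```text
time_s: 4.77
tool_pos: [0.5918, -0.1927, 0.0291]
orientation: [2.868, 1.275, 0.003]
force: [5.5, -4.1, -3.5]
opening: 0.485
```

```bash
python3 -c "
from h import *
state()"
```

```text
t 4.77 pos [ 591.8 -192.7   29.1] jawyaw -42.1 zax [ 0.003 -0.002 -1.   ] j [-0.5   0.74  1.4  -0.    1.    0.23] F [ 5.5 -4.1 -3.5] M [-0.65 -0.7   0.11] op 0.485
```

Request:
carry_out(
  increments=[
    [[1, -0.9, 0, 0, 0, -0.1, 0], [0, 0, 0, 0, 0, -0.1, 0], [0, 0, 0, 0, 0, -0.1, 0], [0, 0, 0, 0, 0, -0.1, 0], [0, 0, 0, 0, 0, -0.1, 0], [0, 0, 0, 0, 0, -0.1, 0]],
  ],
)

```text
time_s: 5.27
tool_pos: [0.5925, -0.1938, 0.0291]
orientation: [3.118, 0.363, 0.004]
force: [3.7, -6.6, -2.6]
opening: 0.484
```

```bash
python3 -c "
from h import *
state()"
```

```text
t 5.27 pos [ 592.5 -193.8   29.1] jawyaw -76.7 zax [ 0.003 -0.003 -1.   ] j [-0.5   0.75  1.39 -0.    1.    0.84] F [ 3.7 -6.6 -2.6] M [-0.92 -0.47  0.2 ] op 0.484
```

Request:
carry_out(
  increments=[
    [[0, 0, 0, 0, 0, -0.1, 0], [0, 0, 0, 0, 0, -0.1, 0], [0, 0, 0, 0, 0, -0.1, 0], [0, 0, 0, 0, 0, -0.1, 0]],
  ],
)

```text
time_s: 5.6
tool_pos: [0.5926, -0.1947, 0.0291]
orientation: [3.127, -0.264, 0.005]
force: [3.0, -10.7, -3.5]
opening: 0.485
```

```bash
python3 -c "
from h import *
state()"
```

```text
t 5.6 pos [ 592.6 -194.7   29.1] jawyaw -99.6 zax [ 0.003 -0.004 -1.   ] j [-0.5   0.75  1.39 -0.    1.    1.24] F [  3.  -10.7  -3.5] M [-1.55 -0.45  0.12] op 0.485
```

Request:
carry_out(
  increments=[
    [[0, 0, 0, 0, 0, -0.07, 0], [0, 0, 0, 0, 0, -0.07, 0]],
  ],
)

```text
time_s: 5.77
tool_pos: [0.5924, -0.1949, 0.0292]
orientation: [3.101, -0.477, 0.005]
force: [2.5, -11.1, -0.9]
opening: 0.49
```

```bash
python3 -c "
from h import *
state()"
```

```text
t 5.77 pos [ 592.4 -194.9   29.2] jawyaw -107.5 zax [ 0.002 -0.005 -1.   ] j [-0.5   0.75  1.39 -0.    1.    1.37] F [  2.5 -11.1  -0.9] M [-1.78 -0.25  0.85] op 0.49
```

Request:
carry_out(
  increments=[
    [[0, 0, 0, 0, 0, -0.05, 0], [0, 0, 0, 0, 0, -0.03, 0], [0, 0, 0, 0, 0, 0, 0]],
  ],
)

```text
time_s: 6.02
tool_pos: [0.5923, -0.1951, 0.0295]
orientation: [3.08, -0.598, 0.005]
force: [0.6, -10.3, 0.1]
opening: 0.487
```

```bash
python3 -c "
from h import *
state()"
```

```text
t 6.02 pos [ 592.3 -195.1   29.5] jawyaw -112.0 zax [ 0.002 -0.005 -1.   ] j [-0.5   0.74  1.39 -0.    1.    1.45] F [  0.6 -10.3   0.1] M [-1.78  0.04  0.55] op 0.487
```

Request:
carry_out(
  increments=[
    [[0, 0, 0, 0, 0, 0, 1], [0, 0, 0, 0, 0, 0, 1], [0, 0, 0, 0, 0, 0, 1], [0, 0, 0, 0, 0, 0, 1], [0, 0, 0, 0, 0, 0, 1], [0, 0, 0, 0, 0, 0, 1]],
  ],
)

```text
time_s: 6.52
tool_pos: [0.5917, -0.1924, 0.0287]
orientation: [-3.084, 0.598, 0.0]
force: [0.4, -1.1, -0.5]
opening: 0.914
```

Request:
carry_out(
  increments=[
    [[0, 0, 10, 0, 0, 0, 1], [0, 0, 30, 0, 0, 0, 1], [0, 0, 40, 0, 0, 0, 1], [0, 0, 40, 0, 0, 0, 1], [0, 0, 40, 0, 0, 0, 1], [0, 0, 35, 0, 0, 0, 1], [0, 0, 0, 0, 0, 0, 1], [0, 0, 0, 0, 0, 0, 1]],
  ],
)

```text
time_s: 7.18
tool_pos: [0.5922, -0.1927, 0.2263]
orientation: [3.083, -0.598, 0.007]
force: [0.1, -0.2, -1.2]
opening: 0.999
```

Run:
```python
from h import *
state()
cal=get_calibration('wrist'); im,d=snapshot('wrist')
for n in ('bit_tip','sleeve_grip','focus_mark','chuck'): print(n,[(np.round(r['at'],4).tolist(),round(r['p'],2)) for r in landmark_of('wrist',n)][:3])
c=backproj('wrist',d,d>0,cal)
q=c[(np.hypot(c[:,0]-.59,c[:,1]+.194)<.05)]
for lo,hi in ((.03,.05),(.053,.064),(.075,.09)):
    s=q[(q[:,2]>lo)&(q[:,2]<hi)]
    if len(s): print(lo,len(s),((s[:,:2].min(0)+s[:,:2].max(0))/2).round(4),s[:,:2].mean(0).round(4),s[:,2].max().round(4))
q=c[(np.hypot(c[:,0]-.70,c[:,1]+.165)<.05)&(c[:,2]>.1)]
top=q[q[:,2]>.172]; print('post',top.mean(0).round(4))
ax=np.array([.5908,-.193]); P=q[:,:2]-ax; e=top.mean(0)[:2]-ax; print('post dist/yaw',np.linalg.norm(e),np.degrees(np.arctan2(e[1],e[0]))); e/=np.linalg.norm(e)
s=P@e; l=P@np.array([-e[1],e[0]])
for a,b in ((.097,.1),(.1,.103),(.103,.106),(.106,.109),(.109,.115)):
    k=(s>a)&(s<b); print(a,k.sum(),np.sort(q[k,2]).round(4)[::max(1,k.sum()//10)])
m=cv2.resize(im[90:250,170:390],None,fx=3.6,fy=3.6,interpolation=cv2.INTER_CUBIC); save(m,'w2.png')
# loupe yaw
for cam in ('top','scene'):
    C=np.load('c_%s.npy'%cam); C=C[(abs(C[:,0]-.57)<.13)&(abs(C[:,1]-.214)<.06)&(C[:,2]>.0335)&(C[:,2]<.06)]
    h=C[(C[:,0]<.58)]; vx,vy,x0,y0=cv2.fitLine(h[:,:2].astype(np.float32),cv2.DIST_HUBER,0,.01,.01).ravel()
    print(cam,'handle yaw',np.degrees(np.arctan(vy/vx)),'y at x=.547',y0+vy/vx*(.547-x0),'x range',C[:,0].min(),C[:,0].max(),'zmax',np.percentile(C[:,2],[50,90,98]), 'head',C[C[:,0]>.6][:,:2].mean(0))
```

```text
t 7.18 pos [ 592.2 -192.7  226.3] jawyaw -111.9 zax [ 0.004 -0.002 -1.   ] j [-0.5   0.54  1.2   0.    1.4   1.45] F [ 0.1 -0.2 -1.2] M [0.02 0.11 0.03] op 0.999
bit_tip [([0.5923, -0.1964, 0.0783], 0.6)]
sleeve_grip [([0.5874, -0.1943, 0.0398], 0.96)]
focus_mark [([0.6865, -0.1698, 0.1437], 0.77)]
chuck [([0.5917, -0.196, 0.0001], 0.67)]
0.03 422 [ 0.5933 -0.1926] [ 0.5919 -0.1931] 0.05
0.053 647 [ 0.5911 -0.1926] [ 0.5938 -0.1935] 0.0638
0.075 127 [ 0.5914 -0.1932] [ 0.5916 -0.1931] 0.0824
post [ 0.7066 -0.1646  0.1766]
post dist/yaw 0.11923779458438453 13.793708356932422
0.097 1 [0.1416]
0.1 29 [0.1397 0.1401 0.1405 0.1406 0.1408 0.141  0.1411 0.1414 0.1418 0.1422
 0.1423 0.1424 0.1424 0.1427 0.1433]
0.103 30 [0.1402 0.1406 0.1407 0.1411 0.1412 0.1413 0.1417 0.1417 0.1418 0.142 ]
0.106 26 [0.1397 0.1408 0.141  0.1413 0.1414 0.1415 0.1417 0.1418 0.1419 0.1421
 0.1421 0.1424 0.1431]
0.109 184 [0.1008 0.1385 0.1414 0.1429 0.1449 0.1454 0.146  0.1463 0.1467 0.1474
 0.1705]
top handle yaw 2.409721 y at x=.547 0.21337722 x range 0.48769397148710025 0.6523661409876189 zmax [0.04019709 0.04607482 0.04986111] head [0.62547962 0.21702554]
scene handle yaw 3.0133681 y at x=.547 0.20689052 x range 0.48322233502328077 0.6512289795135299 zmax [0.04100086 0.04828911 0.0495771 ] head [0.62531109 0.21400469]
```

View pics/w2.png

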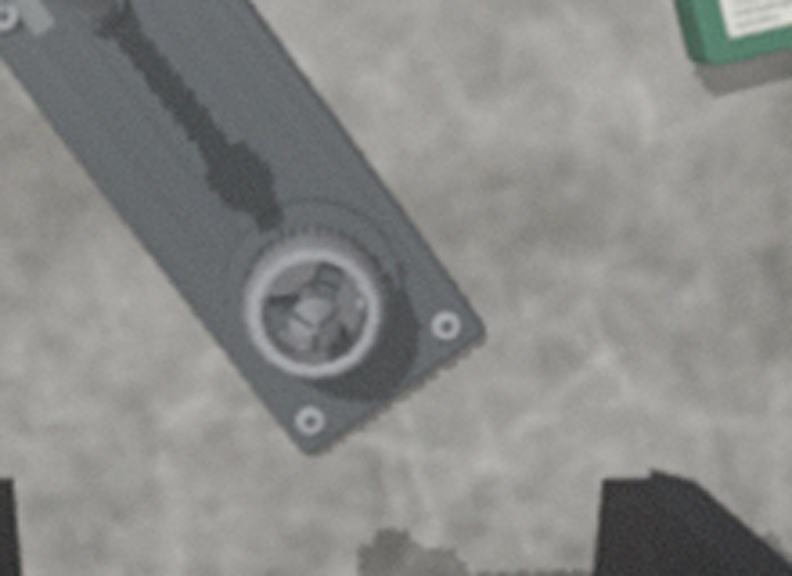

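The three jaws have closed in around the bit at crop (315,312), and the plate and tin are undisturbed. On the turn, the torque jumped to 0.85 N m at 1.14 rad. The grip then slipped, with the tool turned 1.22 rad in all, so the sleeve is at its stop. Next is the loupe.

Request:
carry_out(
  increments=[
    [[-4, 36.7, 0, 0, 0, 0.043, 1], [-4, 36.7, 0, 0, 0, 0.043, 1], [-4, 36.7, 0, 0, 0, 0.043, 1], [-4, 36.7, 0, 0, 0, 0.043, 1], [-4, 36.7, 0, 0, 0, 0.043, 1], [-4, 36.7, 0, 0, 0, 0.043, 1], [-4, 36.7, 0, 0, 0, 0.043, 1], [-4, 36.7, 0, 0, 0, 0.043, 1], [-4, 36.7, 0, 0, 0, 0.043, 1], [-4, 36.7, 0, 0, 0, 0.039, 1]],
  ],
)

```text
time_s: 8.27
tool_pos: [0.551, 0.1762, 0.223]
orientation: [3.141, 0.07, -0.002]
force: [1.0, 0.6, 0.2]
opening: 0.999
```

Request:
carry_out(
  increments=[
    [[-4, 36.7, 0, 0, 0, 0, 1], [0, 0, 0, 0, 0, 0, 1], [0, 0, 0, 0, 0, 0, 1]],
  ],
)

```text
time_s: 8.52
tool_pos: [0.5471, 0.2124, 0.2228]
orientation: [3.14, 0.072, -0.003]
force: [-0.1, -0.0, -0.1]
opening: 1.002
```

Run:
```python
from h import *
state()
cal=get_calibration('wrist'); im,d=snapshot('wrist'); save(im,'w3.png')
for n in ('lens','loupe_grip','loupe','rest'): print(n,[(np.round(r['at'],4).tolist(),round(r['p'],2)) for r in landmark_of('wrist',n)][:3])
ms=silhouettes('wrist','loupe')
for r in ms[:2]:
    C=backproj('wrist',d,r['mask'],cal); C=C[(C[:,2]>.032)&(C[:,2]<.06)]
    if len(C)<100: continue
    h=C[(C[:,0]<.575)&(C[:,0]>.49)]
    vx,vy,x0,y0=cv2.fitLine(h[:,:2].astype(np.float32),cv2.DIST_HUBER,0,.01,.01).ravel()
    hd=C[C[:,0]>.585]
    print(r['p'],len(C),'yaw',np.degrees(np.arctan(vy/vx)),'y@.547',y0+vy/vx*(.547-x0),'min',C.min(0).round(4),'max',C.max(0).round(4),'hd y mid',(hd[:,1].min()+hd[:,1].max())/2, 'ztop handle',np.percentile(h[:,2],[50,90]))
    (cx,cy),R=cv2.minEnclosingCircle(hd[hd[:,0]>.595][:,:2].astype(np.float32)); print('circle',cx,cy,R)
```

```text
t 8.52 pos [547.1 212.4 222.8] jawyaw -87.4 zax [-0.002 -0.    -1.   ] j [ 0.17  0.46  1.32 -0.    1.36  1.7 ] F [-0.1 -0.  -0.1] M [ 0.02  0.12 -0.02] op 1.002
lens [([0.6252, 0.2174, 0.033], 0.96), ([0.7048, 0.0454, 0.0015], 0.6)]
loupe_grip [([0.6836, 0.0911, 0.0105], 0.79), ([0.544, 0.212, 0.0377], 0.56)]
loupe [([0.6246, 0.2157, 0.0263], 0.87), ([0.703, 0.0414, 0.0034], 0.55), ([0.6203, 0.2182, 0.0332], 0.44)]
rest [([0.6256, 0.2146, 0.0271], 0.75), ([0.4396, -0.0011, 0.0029], 0.16)]
0.6 3632 yaw 2.2483847 y@.547 0.21394718 min [0.4847 0.1863 0.0344] max [0.6523 0.2467 0.0482] hd y mid 0.2165080678613041 ztop handle [0.04559035 0.04665835]
circle 0.6235120892524719 0.21652370691299438 0.03032383695244789
```

View pics/w3.png

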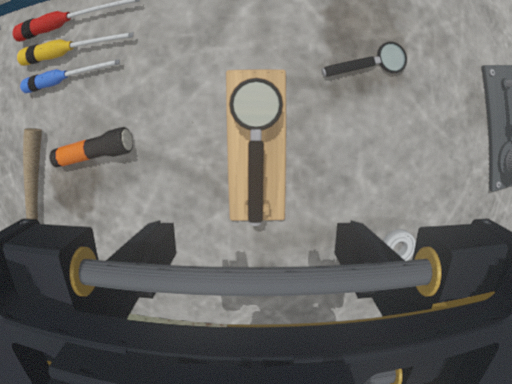

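The wrist view shows the large loupe on its rest, lens at (256,103) and handle running from (257,140) to (257,215). Its lens centre is at (623.0, 216.5) mm with yaw 2.3°, so the grip point is at (548.0, 213.6) mm.

Request:
carry_out(
  increments=[
    [[1, 1.2, -30, 0, 0, 0, 1], [0, 0, -40, 0, 0, 0, 1], [0, 0, -40, 0, 0, 0, 1], [0, 0, -40, 0, 0, 0, 1], [0, 0, -30, 0, 0, 0, 1], [0, 0, -15, 0, 0, 0, 1], [0, 0, -8, 0, 0, 0, 1], [0, 0, 0, 0, 0, 0, 1]],
  ],
)

```text
time_s: 9.48
tool_pos: [0.5483, 0.2116, 0.0194]
orientation: [3.141, 0.066, -0.004]
force: [-0.2, 0.2, 0.0]
opening: 1.006
```

Request:
carry_out(
  increments=[
    [[0, 0, 0, 0, 0, 0, 0.3], [0, 0, 0, 0, 0, 0, 0.3], [0, 0, 0, 0, 0, 0, 0.3], [0, 0, 0, 0, 0, 0, 0.3], [0, 0, 0, 0, 0, 0, 0.3], [0, 0, 0, 0, 0, 0, 0.3], [0, 0, 0, 0, 0, 0, 0.3], [0, 0, 0, 0, 0, 0, 0.3], [0, 0, 0, 0, 0, 0, 0.3]],
  ],
)

```text
time_s: 10.23
tool_pos: [0.5487, 0.2123, 0.0207]
orientation: [-3.141, -0.067, -0.0]
force: [-0.7, 0.8, 0.4]
opening: 0.342
```

Run:
```python
from h import *
state()
cal=get_calibration('wrist'); im,d=snapshot('wrist'); save(im,'w4.png')
```

```text
t 10.23 pos [548.7 212.3  20.7] jawyaw -87.5 zax [ 0.  0. -1.] j [0.17 0.7  1.52 0.   0.93 1.7 ] F [-0.7  0.8  0.4] M [-0.05  0.19  0.05] op 0.342
```

View pics/w4.png

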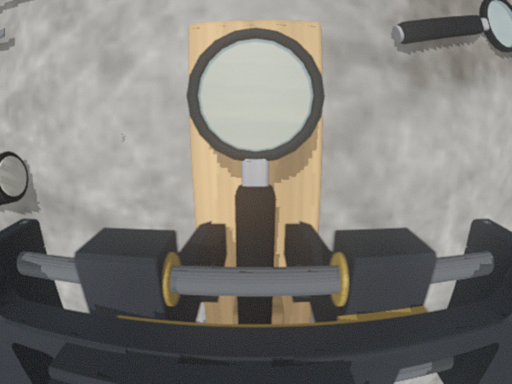

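The fingers stand centred on the handle, between (220,270) and (290,270). Closing and lifting a little.

Request:
carry_out(
  increments=[
    [[0, 0, 0, 0, 0, 0, 0], [0, 0, 0, 0, 0, 0, 0], [0, 0, 0, 0, 0, 0, 0], [0, 0, 0, 0, 0, 0, 0], [0, 0, 0, 0, 0, 0, 0], [0, 0, 0, 0, 0, 0, 0]],
  ],
)

```text
time_s: 10.78
tool_pos: [0.5487, 0.2123, 0.0207]
orientation: [3.141, 0.067, -0.0]
force: [0.1, -0.3, -0.7]
opening: 0.197
```

Request:
carry_out(
  increments=[
    [[0, 0, 8, 0, 0, 0, 0], [0, 0, 15, 0, 0, 0, 0], [0, 0, 25, 0, 0, 0, 0], [0, 0, 30, 0, 0, 0, 0], [0, 0, 30, 0, 0, 0, 0], [0, 0, 20, 0, 0, 0, 0], [0, 0, 10, 0, 0, 0, 0], [0, 0, 0, 0, 0, 0, 0]],
  ],
)

```text
time_s: 11.45
tool_pos: [0.5495, 0.2125, 0.1611]
orientation: [-3.14, -0.067, -0.006]
force: [0.8, 0.2, -0.6]
opening: 0.199
```

```bash
cat >> h.py <<'E'
def loupe_meas():
    o=state(); cal=get_calibration('wrist'); im,d=snapshot('wrist')
    tcp=o['tool_pos']; C=backproj('wrist',d,d>0,cal)
    R=Rn.from_rotvec(o['orientation']).as_matrix(); hx=-R[:,0]
    if hx[0]<0: hx=-hx
    dz=C[:,2]-tcp[2]; hy=np.cross([0,0,1],hx)
    s=(C-tcp)@hx; l=(C-tcp)@hy
    k=(s>.03)&(s<.115)&(abs(l)<.045)&(dz>0)&(dz<.05); L=C[k]; s=s[k]; l=l[k]
    hd=(s>.042)
    (a,b),r=cv2.minEnclosingCircle(np.c_[s,l][hd].astype(np.float32))
    c=tcp+a*hx+b*hy
    # plane over ring+lens points
    A=np.c_[s[hd]-a,l[hd]-b,np.ones(hd.sum())]; z=L[hd,2]
    ring=np.hypot(A[:,0],A[:,1])>.026
    for nm,m in (('all',ring|~ring),('ring',ring)):
        p=np.linalg.lstsq(A[m],z[m],rcond=None)[0]; print(nm,m.sum(),'slope along/across',p[:2].round(3),'z top',p[2].round(4),'resid',np.std(z[m]-A[m]@p).round(4))
    print('lens xy',c[:2].round(4),'r',round(r,4),'a,b',round(a,4),round(b,4))
    return im,d,cal
E
python3 - <<'E'
from h import *
im,d,cal=loupe_meas(); save(im,'w5.png')
E
```

```text
t 11.45 pos [549.5 212.5 161.1] jawyaw -87.5 zax [ 0.004  0.001 -1.   ] j [ 0.17  0.52  1.41 -0.    1.21  1.7 ] F [ 0.8  0.2 -0.6] M [0.   0.16 0.07] op 0.199
all 14697 slope along/across [-0.002  0.002] z top 0.1784 resid 0.0014
ring 3419 slope along/across [-0.003 -0.   ] z top 0.1802 resid 0.0009
lens xy [0.6223 0.2159] r 0.0314 a,b 0.0729 0.0003
```

Request:
carry_out(
  increments=[
    [[-2, -15, 0, 0, 0, 0, 0], [-3, -30, 0, 0, 0, 0, 0], [-3, -35, 0, 0, 0, 0, 0], [-3, -35, 0, 0, 0, 0, 0], [-3, -35, 0, 0, 0, 0, 0], [-3, -35, 0, 0, 0, 0, 0], [-3, -35, 0, 0, 0, 0, 0], [-3, -35, 0, 0, 0, 0, 0], [-3, -35, 0, 0, 0, 0, 0], [-3, -35, 0, 0, 0, 0, 0]],
  ],
)

```text
time_s: 12.33
tool_pos: [0.5185, -0.114, 0.1569]
orientation: [-3.139, -0.067, 0.005]
force: [1.0, 0.1, -0.8]
opening: 0.199
```

Request:
carry_out(
  increments=[
    [[-2, -35, 0, 0, 0, 0, 0], [-1, -25, 0, 0, 0, 0, 0], [0, -17, 0, 0, 0, 0, 0], [0, -7, -4, 0, 0, 0, 0], [0, 0, -10, 0, 0, 0, 0], [0, 0, -10, 0, 0, 0, 0], [0, 0, -6, 0, 0, 0, 0], [0, 0, -3, 0, 0, 0, 0], [0, 0, 0, 0, 0, 0, 0], [0, 0, 0, 0, 0, 0, 0]],
  ],
)

```text
time_s: 13.17
tool_pos: [0.5169, -0.1961, 0.1257]
orientation: [-3.141, -0.069, 0.0]
force: [-0.5, -0.3, -1.0]
opening: 0.201
```

Run:
```python
from h import *
im,d,cal=loupe_meas(); save(im,'w6.png')
c=backproj('wrist',d,d>0,cal)
q=c[(np.hypot(c[:,0]-.70,c[:,1]+.165)<.05)&(c[:,2]>.1)]
ax=np.array([.5913,-.193]); e=np.array([np.cos(.2407),np.sin(.2407)]); s=(q[:,:2]-ax)@e; top=q[q[:,2]>.172]; print('posttop',len(top),top.mean(0).round(4))
for a,b in ((.096,.099),(.099,.102),(.102,.105),(.105,.108),(.115,.125)):
    k=(s>a)&(s<b); print(a,k.sum(),np.percentile(q[k,2],[5,25,50,75,95]).round(4) if k.sum() else '')
print([(np.round(r['at'],4).tolist(),round(r['p'],2)) for r in landmark_of('wrist','focus_mark')][:2])
for cam in ('scene','top'):
    im,d=snapshot(cam); save(im,cam+'6.png')
    for n in ('lens','focus_mark','bit_tip','loupe'): print(cam,n,[(np.round(r['at'],4).tolist(),round(r['p'],2)) for r in landmark_of(cam,n)][:3])
    c=backproj(cam,d,d>0); k=(np.hypot(c[:,0]-.5913,c[:,1]+.193)<.045)&(c[:,2]>.12); L=c[k]
    print(cam,'lens cloud mid',((L.min(0)+L.max(0))/2).round(4),L.mean(0).round(4),'z',np.percentile(L[:,2],[10,50,90]).round(4))
    k=(np.hypot(c[:,0]-.688,c[:,1]+.168)<.012)&(c[:,2]>.12);print('pointer',k.sum(),np.sort(c[k,2]).round(4))
```

```text
t 13.17 pos [ 516.9 -196.1  125.7] jawyaw -87.5 zax [-0.  0. -1.] j [-0.57  0.48  1.56 -0.    1.1   0.95] F [-0.5 -0.3 -1. ] M [0.06 0.18 0.01] op 0.201
all 14716 slope along/across [-0.005  0.003] z top 0.1428 resid 0.0014
ring 3440 slope along/across [-0.007  0.001] z top 0.1446 resid 0.0009
lens xy [ 0.5897 -0.1925] r 0.0316 a,b 0.0729 0.0004
posttop 0 [nan nan nan]
0.096 0 
0.099 0 
0.102 0 
0.105 0 
0.115 0 
[]
scene lens [([0.7036, 0.0414, 0.0026], 0.43)]
scene focus_mark [([0.683, -0.1679, 0.1426], 0.38)]
scene bit_tip [([0.5904, -0.1973, 0.0845], 0.35)]
scene loupe [([0.6951, 0.04, -0.0039], 0.52)]
scene lens cloud mid [ 0.5771 -0.1907  0.2807] [ 0.5671 -0.1849  0.3584] z [0.1462 0.4086 0.4164]
pointer 14 [0.1402 0.1412 0.1416 0.1422 0.1427 0.1433 0.1434 0.1435 0.1439 0.1457
 0.146  0.1462 0.1473 0.1479]
top lens [([0.7035, 0.0436, 0.0043], 0.58), ([0.5907, -0.1922, 0.1349], 0.55)]
top focus_mark [([0.6844, -0.1715, 0.1392], 0.46)]
top bit_tip [([0.6232, 0.2133, -0.0025], 0.63), ([0.5898, -0.1882, 0.1394], 0.38)]
top loupe [([0.5944, -0.1956, 0.1338], 0.73), ([0.7034, 0.0453, -0.0015], 0.55)]
top lens cloud mid [ 0.5845 -0.1829  0.277 ] [ 0.581  -0.18    0.2897] z [0.1392 0.3902 0.4109]
pointer 10 [0.1334 0.1349 0.1374 0.1393 0.1394 0.1409 0.142  0.1424 0.1428 0.1475]<stdin>:5: RuntimeWarning: Mean of empty slice.
  ret = um.true_divide(
```

View pics/w6.png

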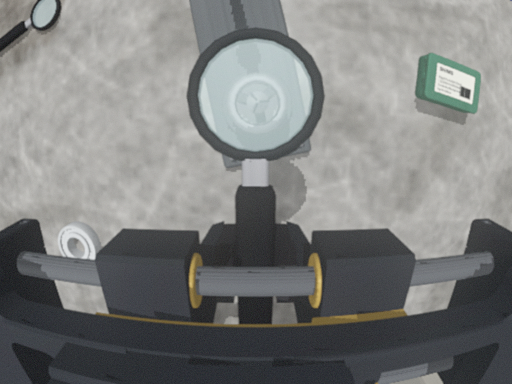

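The wrist view shows the lens ring centred at (256,95), with the bit and chuck mouth seen through it at (258,100), and the bearing and tin undisturbed. I'll make a small correction and let it settle.

Request:
carry_out(
  increments=[
    [[1, -0.6, 0.9, 0, 0, 0, 0], [0, 0, 0, 0, 0, 0, 0], [0, 0, 0, 0, 0, 0, 0], [0, 0, 0, 0, 0, 0, 0], [0, 0, 0, 0, 0, 0, 0], [0, 0, 0, 0, 0, 0, 0]],
  ],
)

```text
time_s: 14.27
tool_pos: [0.5177, -0.1973, 0.1266]
orientation: [-3.141, -0.067, 0.0]
force: [-1.1, -0.2, -0.7]
opening: 0.198
```

Run:
```python
from h import *
im,d,cal=loupe_meas()
for i in range(3): snapshot('wrist'); print((arm.get_obs()['tool_pos']*1000).round(1))
im,d=snapshot('scene'); save(cv2.resize(im[170:300,260:440],None,fx=4.3,fy=4.3,interpolation=cv2.INTER_CUBIC),'s7.png')
```

```text
t 14.27 pos [ 517.7 -197.3  126.6] jawyaw -87.5 zax [-0.  0. -1.] j [-0.58  0.49  1.56  0.    1.1   0.95] F [-1.1 -0.2 -0.7] M [-0.01  0.18  0.02] op 0.198
all 14710 slope along/across [-0.005  0.002] z top 0.1437 resid 0.0014
ring 3416 slope along/across [-0.005  0.002] z top 0.1455 resid 0.0009
lens xy [ 0.5906 -0.1934] r 0.0315 a,b 0.073 0.0007
[ 517.7 -197.3  126.6]
[ 517.7 -197.3  126.6]
[ 517.7 -197.3  126.6]
```

View pics/s7.png

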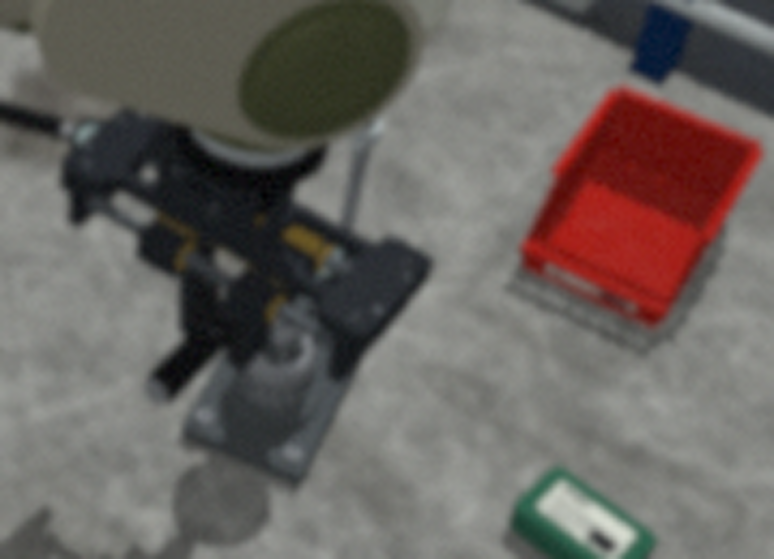

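The scene crop shows the gripper holding the loupe over the chuck at (270,370). The post at (355,180) is upright and clear of the gripper. The pose is steady, so I'm handing in.

```bash
python3 -c "
from h import *
print(job.sign_off()); state()"
```

```text
the job is handed in; nothing more can be done
None
the job is handed in; nothing more can be done
```

The bit is clamped, and I handed the job in with the arm holding the larger loupe still over the bit's tip. The clock read 14.3 s just before the last camera checks, and sign-off gives no verdict.

- **Sleeve:** I turned it clockwise until the wrist torque jumped to about 0.85 N m and the grip began to slip. The tool had turned 1.22 rad in all, so the sleeve should be at its stop. A close wrist picture showed all three jaws in against the bit.
- **Loupe:** I took it by the handle from the rest and carried it over the chuck. By the last measurements it was level to within about 0.005 (slope) and not moving.
- **Lens centre:** it was measured at about (591, -193.5, 140.8) mm, against a bit axis at about (591.3, -193) mm.
- **Pointer height:** this is the least certain number. The depth readings gave about 140.0–140.5 mm, while the landmark network scattered from 139 to 144 mm. I held the lens at about 140.8 mm as a compromise, so the height could be off by a millimetre or so.
- **Not checked:**
  - I could not re-measure the pointer closely with the loupe in place, because the wrist camera no longer saw it. The arm never came near it.
  - The bit was only seen through the lens after the loupe was in place. It still stood in the chuck.

Nothing lying around looked disturbed in the pictures I took.

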